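# Point out the kettlebell, then the place where it belongs

## Robot

A 7-joint arm with a two-finger parallel gripper is mounted at the origin on the work surface. World frame = base frame: x ahead of the robot, y to its left, z up, the work surface at z = 0. Lengths are in m, angles in rad, forces in N, time in s.
With the tool pointing down it reaches from about 0.4 to 0.85 m from the base axis. Payload 4.5 kg.
Tool frame: the origin (TCP) lies on the centre line of the jaws, within the pads' length; the fingertips stand 8 mm ahead of it and the grasp point (between the pads) lies 11 mm behind it; z points along the fingers, x is the direction in which the jaws open and shut, and the axes are right-handed (so a half turn about z gives the same grasp; the last joint's range is limited). The gripper opens to 88 mm and grips with 3 to 60 N. Pads are 18 mm wide; open, the fingers measure 123 mm over their backs; the gripper's body (75 mm by 187 mm) begins 45 mm behind the grasp point.
Start: joints at [1.278, 0.689, -0.195, 1.565, 0.157, 0.902, -0.215], TCP at [0.201, -0.592, 0.247] pointing down, gripper open.
Joint ranges: [-3.01, 3.01], [-0.46, 2.08], [-1.47, 1.51], [0.13, 2.56], [-1, 4.14], [0.04, 2.09], [-2.66, 2.66]. Speed limits (rad/s): [2.57, 2.57, 3.14, 3.14, 3.14, 3.14, 3.14].

## Interface

Orientations are given as a unit quaternion [x, y, z, w].
In Python, from plant import r gives the robot as it stands.
- The arm moves only by the shell command python3 -m pendant 'ROWS' [FORCE]. ROWS is JSON, a list of rows, each a list of 3 entries, a list of its own where there are three numbers: the turn, a rotation vector about the tool's x, y, z in rad, then the shift along the tool's x, y, z in m, then the opening, from 0 (shut) to 1 (fully open). In form: [[[wx, wy, wz], [tx, ty, tz], claw], ...]. A call has 1 to 10 rows; each row is the pose to reach, as a shift and turn from the pose commanded when the call began, along the tool's axes at that moment; what a row does not reach only later rows make up. A row lasts 1/10 s, in which the tool goes at most 50 mm and 8.59 degrees, less where a joint would pass 70% of its speed; a pose out of reach is approached as far as the arm can. A call with a gripper value outside its range is refused whole. The fingers move at their own pace and stop on an object; FORCE is the grip in N (left out, the last holds). Time passes only in rows, so rows that repeat a pose let the fingers close. It gives the time, the measured TCP pose, the force and the opening at its end, in the units of the state.
- r.get_state(): the state, without advancing time (a new reading comes with each control period).
- r.snapshot(name): name is "side" or "top"; returns a dict with "image" (400x640x3 uint8, red, green, blue), "mtx" (3x3 intrinsics, pixels), "dist" ([k1, k2, p1, p2, k3] as OpenCV has them; the pictures are not rectified), "R" (3x3) and "t" (3): a world point X has camera coordinates R X + t. Camera axes: x right, y down, z forward; pixel columns grow to the right and rows downward; lengths in m; the calibration is good to about 2 mm. A picture is of the moment at which its call begins. There is no depth.
- r.finish_job(): hands the job in, once; it reports no verdict.
The state is a dict: "clock": time; "q": joint angles; "qd": joint speeds; "joint_torque": joint torques, N m; "tool_pos": TCP position; "eef_rot": TCP orientation; "contact_force": force on the tool from outside, world axes, zero at the start; "moment": the same for the moment, N m; "opening": opening from 0.0 (shut) to 1.0 (fully open).
Only numpy, scipy, OpenCV 4.12 (cv2) and the standard library are available. Lean on these libraries where they do the work, as an engineer would, in place of code of your own. Each camera call takes 0.05 s, during which the arm holds its last target. There are 200 camera calls.

## Task

A kettlebell has been left out on the bench; show a student what to put away and where it goes. Hold the fingertips about three centimetres above the middle of the kettlebell's handle and stay there for two seconds, then do the same over the middle of the round black rubber pad in its open compartment of the plywood cubby unit, and finish while still pointing at the pad. Only point: touch and move none of the things on the bench, and do not dip the fingers into the other empty compartment, the one with the pale square felt.

Things in the scene. Friction and masses are not known exactly. Their poses are not given: they have to be found in the camera images.
- kettlebell: Bare steel kettlebell standing loose on the bench beside the cubby unit, left or right. Round body 110 mm in diameter, with a loop handle (22 mm round bar, about 104 mm wide over all, lying along the body's y axis); 160 mm high in all. Origin at the centre of its underside, z up.
- handle_top (a point): Point on the top surface of the kettlebell's handle, at its middle, 160 mm above the bench and straight above the kettlebell's origin; z up.
- cubby: Low plywood cubby unit fixed on the bench, lying on its back so that its four square compartments (2 by 2) open upward. Outside 280 x 280 mm, 70 mm high; walls, divider and floor 10 mm thick; each compartment 125 mm square inside, centred 67.5 mm either way from the middle. Origin at the centre of its underside, x and y along its sides, z up. Which compartment holds what varies.
- pad: Round black rubber pad, 90 mm in diameter, 6 mm thick, fixed on the floor of one otherwise empty compartment: the kettlebell's place. Origin at the centre of its underside.
- pad_top (a point): Centre of the pad's top face, 16 mm above the bench and 54 mm below the rim of the compartment; z up.
- liner: Square pale grey felt liner, 110 x 110 x 4 mm, fixed on the floor of the other empty compartment; not the kettlebell's place. Origin at the centre of its underside.
- liner_top (a point): Centre of the felt liner's top face, 14 mm above the bench; z up.
- cork_blocks: Two grey cork blocks strapped side by side with a blue band, 98 x 88 x 55 mm together, lying loose in one compartment, top 65 mm above the bench. To be left alone. Origin at the centre of the underside.
- incense_tray: White ceramic incense tray, 100 x 60 mm with a rim 14 mm high, with three small brown cones standing in it (32 mm high in all), loose in one compartment. To be left alone. Origin at the centre of the underside.
- drawer_box: Small wooden drawer box fixed on the bench on the side of the cubby unit away from the kettlebell, 140 mm deep, 160 mm wide, 90 mm high, front to the robot. Its drawer may stand up to 40 mm open. To be left alone. Origin at the centre of its underside, the front towards its own -x.
- drawer_box_drawer0_handle (a point): The pull knob of that drawer: grip point 35 mm in front of the drawer's face.
Not all that is in view belongs to the job. Several things have the shape of the kettlebell; the one meant has the colours described above.

How it is judged:
On the way, in this order (a step that is already met when the one before it is completed fails the run):
1. points at the kettlebell: fingertips a few centimetres above the middle of its handle, for 1.8 s (horizontal distance between the grasp point and handle_top below 0.035 m and z of the grasp point in the frame of handle_top between 0.012 and 0.08 m), for 1.8 s.
2. then points at the round rubber pad: fingertips a few centimetres above its middle, for 1.8 s (horizontal distance between the grasp point and pad_top below 0.035 m and z of the grasp point in the frame of pad_top between 0.012 and 0.08 m), for 1.8 s.
At the end, for the whole second after the job is handed in: The gripper's grasp point is still over the rubber pad, within 35 mm of its middle sideways and 12 to 80 mm above it; the kettlebell, cork blocks, incense tray and drawer are within 6 mm of where they started (all of step 2 and distance of each of kettlebell, cork_blocks, incense_tray, drawer_box_drawer0_handle from where it was at the start of the episode below 0.006 m); the robot touches nothing.
It fails at once if the kettlebell, its pad or the cubby unit is touched (contact force between any of the fingers, the arm and kettlebell above 0.5 N or contact force between any of the fingers, the arm and pad above 0.5 N or contact force between any of the fingers, the arm and cubby above 0.5 N or contact force between any of the fingers, the arm and liner above 0.5 N).
It fails at once if a bystander (cork blocks, incense tray, drawer box) is touched (contact force between any of the fingers, the arm and cork_blocks above 0.5 N or contact force between any of the fingers, the arm and incense_tray above 0.5 N or contact force between any of the fingers, the arm and drawer_box above 0.5 N).
It fails at once if the kettlebell is lifted, pushed or carried (distance of kettlebell from where it was at the start of the episode above 0.01 m).
It fails at once if the fingers dip into the other empty compartment (horizontal distance between the grasp point and liner_top below 0.045 m and z of the grasp point in the frame of liner_top below 0.06 m).
It also fails if it takes over 46 s, if anything falls off the work surface, if the arm or the gripper's body presses on something with over 40 N, if the wrist force passes 120 N, or if a joint passes its speed limit or range.

## Working session

There is one attempt and no reset: what is moved stays moved. The work goes in short steps, Python scripts to look and compute and a shell command to move; the robot and the scene stay as the last step left them, time stands still between calls to the robot, and variables do not carry over. Pictures are saved under pics/ and viewed, about 8 in all and at most 12, crops included, and the job is handed in when it is done.

```bash
mkdir -p pics; ls
cat > h.py <<'E'
import numpy as np, cv2
from plant import r
def snap(n,f=None):
    s=r.snapshot(n)
    if f: cv2.imwrite('pics/'+f,s['image'][:,:,::-1])
    np.savez('/tmp/'+n+'.npz',**{k:np.array(v) for k,v in s.items()})
    return s
def load(n): return dict(np.load('/tmp/'+n+'.npz'))
def ray(s,uv):
    p=cv2.undistortPoints(np.array([[uv]],float),np.array(s['mtx']),np.array(s['dist']))[0,0]
    R=np.array(s['R']);t=np.array(s['t']);d=R.T@np.array([p[0],p[1],1]);return -R.T@t,d
def onz(s,uv,z):
    c,d=ray(s,uv);return c+d*(z-c[2])/d[2]
def proj(s,X):
    s={k:np.array(v) for k,v in s.items()}
    return cv2.projectPoints(np.array(X,float).reshape(-1,3),cv2.Rodrigues(s['R'])[0],s['t'],s['mtx'],s['dist'])[0][:,0]
E
python3 - <<'E'
from h import *
for n in('top','side'):
    s=snap(n,n+'0.png');print(n,np.round(-np.array(s['R']).T@np.array(s['t']),3))
st=r.get_state();print({k:np.round(st[k],3) for k in('clock','q','tool_pos','eef_rot','contact_force')})
E
```

```text
pics
top [0.434 0.093 1.243]
side [ 0.387 -0.688  0.799]
{'clock': np.float64(0.1), 'q': array([ 1.278,  0.69 , -0.195,  1.566,  0.157,  0.902, -0.215]), 'tool_pos': array([ 0.2  , -0.591,  0.246]), 'eef_rot': array([ 0.813, -0.583, -0.001, -0.   ]), 'contact_force': array([0.394, 0.23 , 0.27 ])}
```

View pics/top0.png

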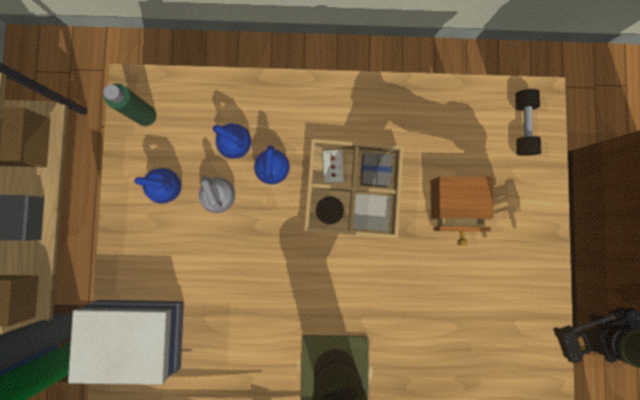

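View pics/side0.png

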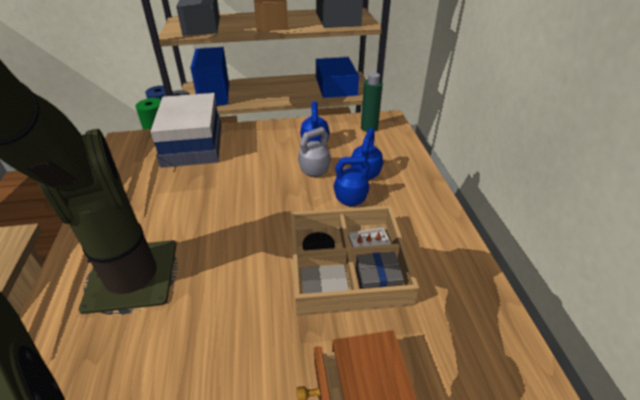

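The top view has four kettlebell shapes: blue at (232,140), (270,165) and (160,186), and bare steel at (217,195). The steel one is the target; in the side view it is at (314,155). The round black pad is at (330,209) in the top view and (319,241) in the side view. The pale felt is at (374,212), the tray at (333,165), the cork at (377,168), and the drawer box at (462,198) with its drawer ajar.

I'll check the choice in one close crop and measure.

Run:
```python
from h import *
t=load('top');s=load('side')
a=cv2.resize(t['image'][160:230,180:250],(390,390),interpolation=cv2.INTER_CUBIC)
b=cv2.resize(s['image'][120:190,280:350],(390,390),interpolation=cv2.INTER_CUBIC)
cv2.imwrite('pics/crop1.png',np.hstack([a,b])[:,:,::-1])
# pad: dark blob
for n,im,(x0,y0,x1,y1) in(('top',t,(310,190,350,228)),('side',s,(300,228,340,252))):
    g=im['image'][y0:y1,x0:x1].max(2);m=(g<45).astype(np.uint8)
    k,l,st,c=cv2.connectedComponentsWithStats(m);i=1+np.argmax(st[1:,4])
    uv=c[i]+[x0,y0];print(n,'pad',uv,st[i],onz(im,uv,.016).round(4), 'w',np.linalg.norm(onz(im,[x0+st[i][0],uv[1]],.016)-onz(im,[x0+st[i][0]+st[i][2],uv[1]],.016)))
# grey kettlebell mask
for n,im,(x0,y0,x1,y1) in(('top',t,(185,165,245,225)),('side',s,(290,120,340,185))):
    hsv=cv2.cvtColor(im['image'][y0:y1,x0:x1],cv2.COLOR_RGB2HSV);m=((hsv[...,1]<50)).astype(np.uint8)
    k,l,st,c=cv2.connectedComponentsWithStats(m);i=1+np.argmax(st[1:,4]);print(n,c[i]+[x0,y0],st[i][:4]+[x0,y0,0,0],st[i][4])
# cubby outer corners at rim
for uv in((312,139),(403,143),(399,238),(305,233)):print(onz(t,uv,.07).round(3))
```

```text
top pad [329.3030303 209.5990676] [  7   7  26  26 429] [0.4889 0.0285 0.016 ] w 0.08147320494318429
side pad [317.69230769 241.2239819 ] [  3   4  31  18 442] [0.4879 0.0323 0.016 ] w 0.0841163310899363
top [215.92121212 194.10505051] [199 177  35  36] 990
side [314.08459484 153.40516474] [299 128  31  48] 1123
[0.699 0.088 0.07 ]
[ 0.694 -0.19   0.07 ]
[ 0.406 -0.179  0.07 ]
[0.415 0.102 0.07 ]
```

View pics/crop1.png

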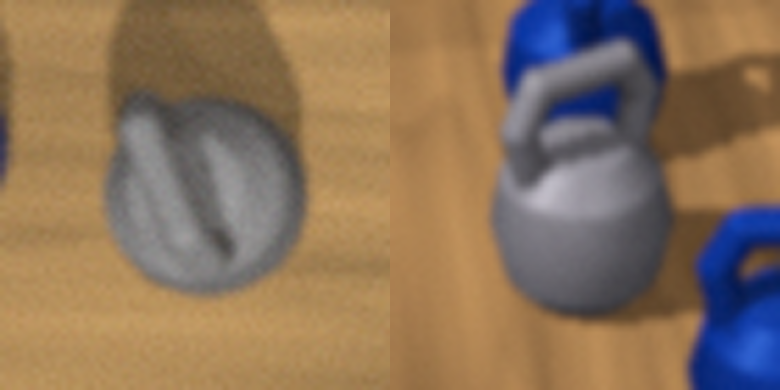

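The crop confirms the bare steel body. The handle bar runs about (205,177)–(220,205) in the top view, and its middle is near (313,132) in the side view. Next I triangulate the handle middle and work out the shifts.

```bash
cat > tri.py <<'E'
from h import *
from scipy.spatial.transform import Rotation as Ro
t=load('top');s=load('side')
k=70/390
ut=(180+180*k,160+172*k); us=(280+(578-390)*k,120+68*k)
for z in(.149,.155,.16): print(z,onz(t,ut,z).round(4),onz(s,us,z).round(4))
c1,d1=ray(t,ut);c2,d2=ray(s,us)
L=np.linalg.lstsq(np.c_[d1,-d2],c2-c1,rcond=None)[0];P,Q=c1+d1*L[0],c2+d2*L[1];print('tri',P.round(4),Q.round(4))
print('body@.05',onz(t,(180+205*k,160+196*k),.055).round(4),onz(s,(280+(583-390)*k,120+222*k),.055).round(4))
E
python3 tri.py
python3 - <<'E'
from h import *
from scipy.spatial.transform import Rotation as Ro
st=r.get_state();R=Ro.from_quat(st['eef_rot']);p=np.array(st['tool_pos']);print(R.as_matrix().round(3))
for g in([.4,-.35,.27],[.5,-.1,.27]):print(g,R.inv().apply(np.array(g)-p).round(3))
E
```

```text
0.149 [0.528  0.3621 0.149 ] [0.5257 0.3739 0.149 ]
0.155 [0.5275 0.3606 0.155 ] [0.5244 0.3641 0.155 ]
0.16 [0.5271 0.3594 0.16  ] [0.5233 0.356  0.16  ]
tri [0.5273 0.36   0.1576] [0.5239 0.3603 0.1573]
body@.05 [0.5233 0.3712 0.055 ] [0.5251 0.356  0.055 ]
[[ 0.321 -0.947 -0.001]
 [-0.947 -0.321  0.001]
 [-0.002  0.    -1.   ]]
[0.4, -0.35, 0.27] [-0.165 -0.267 -0.024]
[0.5, -0.1, 0.27] [-0.369 -0.442 -0.023]
```

Handle top comes out at about (0.526, 0.360, 0.158) against a true height of 0.160, with a radius of 0.64 m that is in reach. Pad centre is about (0.4885, 0.029), from both views and the cubby geometry. I'll shut the jaws and travel high, going round in front of the base.

```bash
python3 -m pendant '[[[0,0,0],[-0.165,-0.267,-0.04],0],[[0,0,0],[-0.165,-0.267,-0.04],0],[[0,0,0],[-0.165,-0.267,-0.04],0],[[0,0,0],[-0.165,-0.267,-0.04],0],[[0,0,0],[-0.165,-0.267,-0.04],0],[[0,0,0],[-0.165,-0.267,-0.04],0],[[0,0,0],[-0.165,-0.267,-0.04],0],[[0,0,0],[-0.165,-0.267,-0.04],0],[[0,0,0],[-0.165,-0.267,-0.04],0]]'
cat > go.py <<'E'
import sys
from h import *
from scipy.spatial.transform import Rotation as Ro
st=r.get_state();R=Ro.from_quat(st['eef_rot']);p=np.array(st['tool_pos']);print(st['clock'],p.round(4),np.round(st['q'],2),np.round(st['contact_force'],1),'tilt',R.as_matrix()[2].round(3))
g=np.array(eval(sys.argv[1]));print('shift',R.inv().apply(g-p).round(4),'dist',np.linalg.norm(g-p).round(3))
E
python3 go.py '[.5,-.05,.28]'
```

```text
clock: 1.0
tool_pos: [0.3995, -0.3508, 0.2864]
eef_rot: [0.812, -0.583, -0.0, 0.001]
contact_force: [0.1, -1.5, -0.2]
opening: 0.207
1.0 [ 0.3995 -0.3508  0.2864] [ 0.75  0.52 -0.19  1.8   0.12  0.84 -0.74] [ 0.1 -1.5 -0.2] tilt [ 0.     0.002 -1.   ]
shift [-0.2528 -0.1915  0.0061] dist 0.317
```

```bash
python3 -m pendant '[[[0,0,0],[-0.253,-0.192,0],0],[[0,0,0],[-0.253,-0.192,0],0],[[0,0,0],[-0.253,-0.192,0],0],[[0,0,0],[-0.253,-0.192,0],0],[[0,0,0],[-0.253,-0.192,0],0],[[0,0,0],[-0.253,-0.192,0],0],[[0,0,0],[-0.253,-0.192,0],0],[[0,0,0],[-0.253,-0.192,0],0],[[0,0,0],[-0.253,-0.192,0],0]]'
python3 go.py '[.526,.36,.28]'
```

```text
clock: 1.9
tool_pos: [0.5005, -0.0516, 0.2863]
eef_rot: [0.812, -0.584, -0.0, 0.001]
contact_force: [0.1, -1.1, -0.9]
opening: 0.003
1.9 [ 0.5005 -0.0516  0.2863] [ 0.13  0.48 -0.18  1.88  0.12  0.8  -1.36] [ 0.1 -1.1 -0.9] tilt [ 0.001  0.002 -1.   ]
shift [-0.3822 -0.1549  0.0055] dist 0.412
```

```bash
python3 -m pendant '[[[0,0,0],[-0.382,-0.155,0],0],[[0,0,0],[-0.382,-0.155,0],0],[[0,0,0],[-0.382,-0.155,0],0],[[0,0,0],[-0.382,-0.155,0],0],[[0,0,0],[-0.382,-0.155,0],0],[[0,0,0],[-0.382,-0.155,0],0],[[0,0,0],[-0.382,-0.155,0],0],[[0,0,0],[-0.382,-0.155,0],0],[[0,0,0],[-0.382,-0.155,0],0],[[0,0,0],[-0.382,-0.155,0],0]]'
python3 go.py '[.526,.36,.2]'
python3 - <<'E'
from h import *
snap('side','s1.png')
E
```

```text
clock: 2.9
tool_pos: [0.5261, 0.3623, 0.2859]
eef_rot: [0.813, -0.583, 0.0, 0.0]
contact_force: [0.9, -1.7, -0.6]
opening: 0.006
2.9 [0.5261 0.3623 0.2859] [-0.59  0.67 -0.16  1.47  0.12  1.01 -2.02] [ 0.9 -1.7 -0.6] tilt [ 0.001  0.001 -1.   ]
shift [0.0021 0.0008 0.0859] dist 0.086
```

View pics/s1.png

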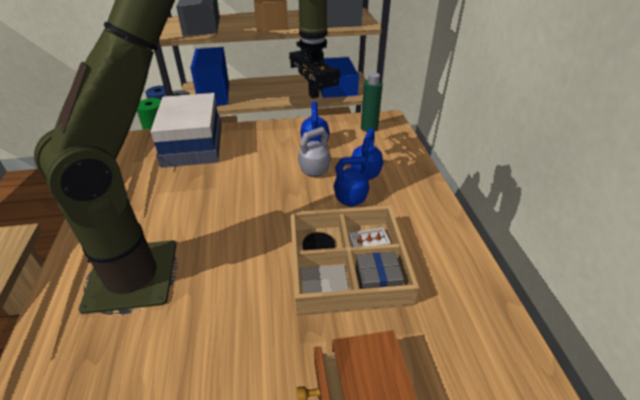

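The fingertips are at (315,95), directly above the steel handle at (313,132), and nothing has moved. I'll descend to 32 mm above the handle and hold.

```bash
python3 -m pendant '[[[0,0,0],[0.002,0.001,0.03],0],[[0,0,0],[0.002,0.001,0.055],0],[[0,0,0],[0.002,0.001,0.075],0],[[0,0,0],[0.002,0.001,0.086],0],[[0,0,0],[0.002,0.001,0.086],0],[[0,0,0],[0.002,0.001,0.086],0],[[0,0,0],[0.002,0.001,0.086],0]]'
python3 - <<'E'
from h import *
s=snap('side','s2.png');t=snap('top','t2.png')
a=cv2.resize(t['image'][130:230,170:270],(390,390),interpolation=cv2.INTER_CUBIC)
b=cv2.resize(s['image'][90:190,265:365],(390,390),interpolation=cv2.INTER_CUBIC)
cv2.imwrite('pics/crop2.png',np.hstack([a,b])[:,:,::-1])
E
```

```text
clock: 3.65
tool_pos: [0.526, 0.3604, 0.202]
eef_rot: [0.812, -0.583, 0.001, -0.001]
contact_force: [-0.0, 0.6, 0.7]
opening: 0.006
```

View pics/crop2.png

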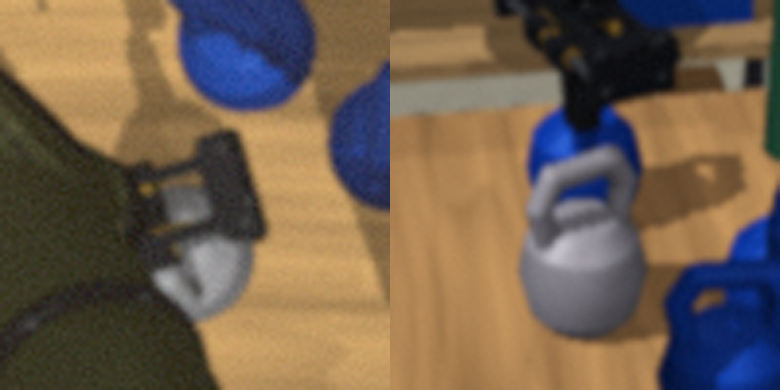

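```bash
python3 -m pendant '[[[0,0,0],[0,0,0],0],[[0,0,0],[0,0,0],0],[[0,0,0],[0,0,0],0],[[0,0,0],[0,0,0],0],[[0,0,0],[0,0,0],0],[[0,0,0],[0,0,0],0],[[0,0,0],[0,0,0],0],[[0,0,0],[0,0,0],0],[[0,0,0],[0,0,0],0],[[0,0,0],[0,0,0],0]]'
```

```text
clock: 4.75
tool_pos: [0.525, 0.3606, 0.2007]
eef_rot: [0.813, -0.583, 0.0, 0.0]
contact_force: [-0.2, -0.1, 0.4]
opening: 0.005
```

The side crop shows the fingertips at (585,125), just above the middle of the handle at (590,158), with a clear gap. In the top crop the gripper sits over the steel bell. I'll hold well past two seconds.

```bash
python3 -m pendant '[[[0,0,0],[0,0,0],0],[[0,0,0],[0,0,0],0],[[0,0,0],[0,0,0],0],[[0,0,0],[0,0,0],0],[[0,0,0],[0,0,0],0],[[0,0,0],[0,0,0],0],[[0,0,0],[0,0,0],0],[[0,0,0],[0,0,0],0],[[0,0,0],[0,0,0],0],[[0,0,0],[0,0,0],0]]'
python3 -m pendant '[[[0,0,0],[0,0,0],0],[[0,0,0],[0,0,0],0],[[0,0,0],[0,0,0],0],[[0,0,0],[0,0,0],0],[[0,0,0],[0,0,0],0],[[0,0,0],[0,0,-0.03],0],[[0,0,0],[0,0,-0.06],0],[[0,0,0],[0,0,-0.08],0],[[0,0,0],[0,0,-0.08],0],[[0,0,0],[0,0,-0.08],0]]'
python3 go.py '[.489,.029,.28]'
```

```text
clock: 5.75
tool_pos: [0.5251, 0.3606, 0.2007]
eef_rot: [0.813, -0.583, 0.0, -0.0]
contact_force: [-0.4, 0.1, -0.2]
opening: 0.007
clock: 6.75
tool_pos: [0.5249, 0.3605, 0.2805]
eef_rot: [0.813, -0.583, 0.0, 0.0]
contact_force: [-0.4, -0.8, -0.3]
opening: 0.01
6.75 [0.5249 0.3605 0.2805] [-0.59  0.67 -0.16  1.49  0.12  0.99 -2.02] [-0.4 -0.8 -0.3] tilt [ 0.  0. -1.]
shift [0.3024 0.1404 0.0005] dist 0.333
```

```bash
python3 -m pendant '[[[0,0,0],[0.302,0.140,0],0],[[0,0,0],[0.302,0.140,0],0],[[0,0,0],[0.302,0.140,0],0],[[0,0,0],[0.302,0.140,0],0],[[0,0,0],[0.302,0.140,0],0],[[0,0,0],[0.302,0.140,0],0],[[0,0,0],[0.302,0.140,0],0],[[0,0,0],[0.302,0.140,0],0],[[0,0,0],[0.302,0.140,0],0]]'
python3 -m pendant '[[[0,0,0],[0,0,0.04],0],[[0,0,0],[0,0,0.08],0],[[0,0,0],[0,0,0.12],0],[[0,0,0],[0,0,0.15],0],[[0,0,0],[0,0,0.165],0],[[0,0,0],[0,0,0.165],0],[[0,0,0],[0,0,0.165],0],[[0,0,0],[0,0,0.165],0]]'
python3 go.py '[.489,.029,.056]'
python3 - <<'E'
from h import *
s=snap('side','s3.png');b=s['image'][150:330,220:460]
cv2.imwrite('pics/crop3.png',cv2.resize(b,(720,540),interpolation=cv2.INTER_CUBIC)[:,:,::-1])
E
```

```text
clock: 7.65
tool_pos: [0.4887, 0.0291, 0.2797]
eef_rot: [0.812, -0.583, -0.001, 0.001]
contact_force: [1.0, 1.1, -0.1]
opening: 0.004
clock: 8.45
tool_pos: [0.4901, 0.0306, 0.1165]
eef_rot: [0.813, -0.582, 0.0, -0.001]
contact_force: [-0.9, -0.5, 0.1]
opening: 0.003
8.45 [0.4901 0.0306 0.1165] [-0.09  0.74 -0.1   2.08  0.22  0.33 -1.62] [-0.9 -0.5  0.1] tilt [-0.    -0.002 -1.   ]
shift [0.0011 0.0016 0.0605] dist 0.061
```

View pics/crop3.png

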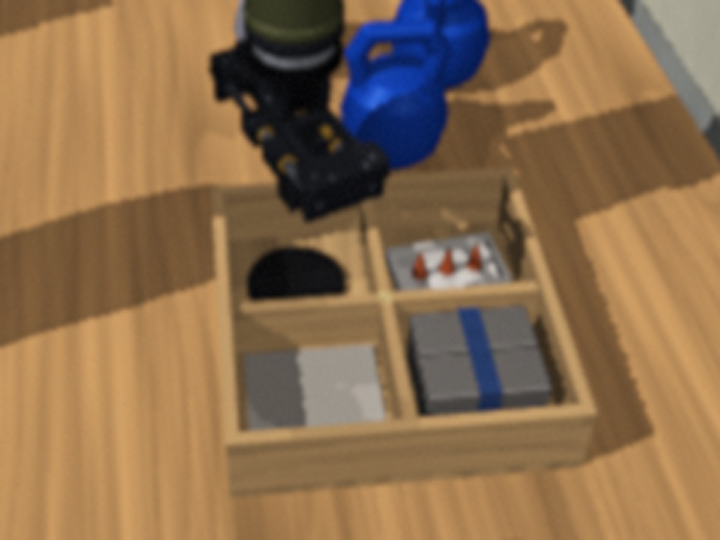

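The pad compartment is directly below the gripper, and the felt, tray and cork are all undisturbed. The fingers are hidden behind the gripper body at (330,185), so I'll check by projection. q6 falls as the tool goes down, so I'll descend in two stages and watch it.

```bash
python3 - <<'E'
from h import *
s=load('side')
P=proj(s,[[.49,.03,.1085],[.49,.03,.172],[.489,.029,.016],[.49+.03,.03-.0885,.172]]);print(((P-[220,150])*3).round(0).tolist())
E
python3 -m pendant '[[[0,0,0],[0.001,0.001,0.01],0],[[0,0,0],[0.001,0.001,0.02],0],[[0,0,0],[0.001,0.001,0.03],0],[[0,0,0],[0.001,0.001,0.037],0],[[0,0,0],[0.001,0.001,0.037],0],[[0,0,0],[0.001,0.001,0.037],0]]'
python3 go.py '[.489,.029,.058]'
```

```text
[[295.0, 201.0], [295.0, 145.0], [295.0, 276.0], [351.0, 216.0]]
clock: 9.1
tool_pos: [0.4886, 0.0284, 0.0784]
eef_rot: [0.813, -0.583, -0.0, 0.0]
contact_force: [0.6, -0.3, 0.0]
opening: 0.003
9.1 [0.4886 0.0284 0.0784] [-0.11  0.82 -0.07  2.1   0.23  0.24 -1.63] [ 0.6 -0.3  0. ] tilt [-0.     0.001 -1.   ]
shift [-0.0005 -0.0006  0.0204] dist 0.02
```

The projected pad (295,276) matches the picture, and q6 still has margin. I'll go down the last 20 mm, to fingertips about 34 mm above the pad, and hold.

```bash
python3 -m pendant '[[[0,0,0],[0,0,0.007],0],[[0,0,0],[0,0,0.014],0],[[0,0,0],[0,0,0.02],0],[[0,0,0],[0,0,0.02],0],[[0,0,0],[0,0,0.02],0],[[0,0,0],[0,0,0.02],0],[[0,0,0],[0,0,0.02],0],[[0,0,0],[0,0,0.02],0],[[0,0,0],[0,0,0.02],0],[[0,0,0],[0,0,0.02],0]]'
python3 -m pendant '[[[0,0,0],[0,0,0],0],[[0,0,0],[0,0,0],0],[[0,0,0],[0,0,0],0],[[0,0,0],[0,0,0],0],[[0,0,0],[0,0,0],0],[[0,0,0],[0,0,0],0],[[0,0,0],[0,0,0],0],[[0,0,0],[0,0,0],0],[[0,0,0],[0,0,0],0],[[0,0,0],[0,0,0],0]]'
python3 -m pendant '[[[0,0,0],[0,0,0],0],[[0,0,0],[0,0,0],0],[[0,0,0],[0,0,0],0],[[0,0,0],[0,0,0],0],[[0,0,0],[0,0,0],0],[[0,0,0],[0,0,0],0],[[0,0,0],[0,0,0],0],[[0,0,0],[0,0,0],0],[[0,0,0],[0,0,0],0],[[0,0,0],[0,0,0],0]]'
python3 go.py '[.489,.029,.058]'
python3 - <<'E'
from h import *
s=snap('side','s4.png');b=s['image'][110:330,220:460]
cv2.imwrite('pics/crop4.png',cv2.resize(b,(600,550),interpolation=cv2.INTER_CUBIC)[:,:,::-1])
E
```

```text
clock: 10.1
tool_pos: [0.4888, 0.0284, 0.0588]
eef_rot: [0.813, -0.583, 0.0, -0.0]
contact_force: [-0.7, -0.8, -0.2]
opening: 0.005
clock: 11.1
tool_pos: [0.4888, 0.0284, 0.0587]
eef_rot: [0.813, -0.583, 0.0, -0.0]
contact_force: [-0.7, 0.2, 0.3]
opening: 0.009
clock: 12.1
tool_pos: [0.4888, 0.0284, 0.0587]
eef_rot: [0.813, -0.583, 0.0, 0.0]
contact_force: [-0.3, 0.2, 0.5]
opening: 0.007
12.1 [0.4888 0.0284 0.0587] [-0.12  0.86 -0.06  2.1   0.24  0.19 -1.63] [-0.3  0.2  0.5] tilt [ 0. -0. -1.]
shift [-0.0005 -0.0004  0.0007] dist 0.001
```

View pics/crop4.png

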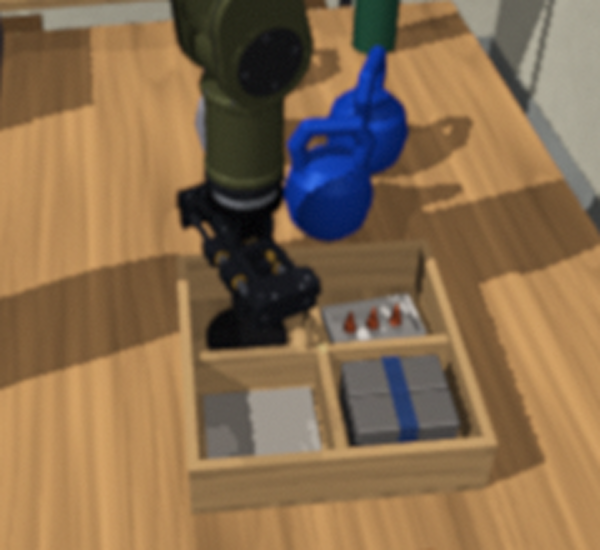

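The fingers reach down over the black pad at (245,330) in the crop, inside its compartment. The tray, cork and felt are unmoved, and the force is at noise level. The hold has lasted over two seconds, so I'm handing in.

```bash
python3 -c "
from plant import r
print(r.finish_job())"
```

```text
the job is handed in; nothing more can be done
None
```

I pointed at the steel kettlebell, then at the round black pad, and handed the job in at about 12 s with the gripper still over the pad. No verdict was reported.

- **Kettlebell:** I picked the bare steel one over the three blue ones. With the jaws shut, the fingertips stayed about 33 mm above the middle of its handle for about 2.7 s.
- **Pad:** I crossed high to the pad's compartment and lowered to fingertips about 35 mm above the pad. They had been there for about 2.3 s when I took the last picture.
- **Last checks:** The tool was within 1 mm of the measured pad centre, at (0.489, 0.028). The force readings stayed at noise level, below about 2 N. The last picture showed the cork blocks and the incense tray where they started.
- **Not seen at the end:** The steel kettlebell was mostly hidden behind the arm and the drawer box was outside that crop. That they did not move rests on the earlier pictures and the force readings.
- **Disagreements:** The two views differed by about 4 mm on the pad centre and 3 mm on the handle, and by about 15 mm on a rough check of the kettlebell's body centre that I did not use.

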